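# Space the dividers of a lacquer-panel drying rack

## Task

Set the slots of the wooden drying rack with the 40 mm spacer block (the middle thickness of the three upright wooden blocks): keep hold of the block and push it straight down, thickness across the row, into the slot between the square end fence and the first sliding divider until it stands on the rack's base board, so that its width wedges the divider out. Then lift it, step it over to the next slot, between the two dividers, and push it down to the base board in the same way. Let go and leave it standing upright there, both slots now as wide as the block.

Things in the scene. Friction and masses are not known exactly. Their poses are not given: they have to be found in the camera images.
- spacer: Plain light-wood block standing upright: 50 mm (its x) by 40 mm thick (its y) by 110 mm tall, about 0.15 kg; origin at the centre of its underside. A thinner (24 mm) and a thicker (64 mm) block of the same length and height stand near it in any order and are not wanted. Starts with its y axis within 20 degrees of the world's y.
- rack: Drying rack, fixed: base board 190 x 280 mm, top 12 mm above the table. Origin on the table at the row's centre line; the row runs along its +y (world +y, turned up to 15 degrees). Square end fence at the right (-y) end: upright inner face at rack y = -130 mm. Far fence: inner face at y = +112 mm. Fences and dividers: 160 mm long, centred on x = 0, tops 70 mm above the table.
- divider1_foot (a point): First sliding divider: middle of the lower edge of its face towards the end fence, on the base board; axes as the rack's. Profile (y from here, z up): upright to z 10, long lead-in bevel to y 28 z 58, flat top to y 34, short bevel to y 40 z 46, upright back at y 40 mm. Slides along y only, about 1.5 N, stays put. First slot = this point's rack y + 130 mm; starts 24 to 34 mm wide.
- divider2_foot (a point): Second sliding divider: same shape, point and behaviour. Second slot = y distance from the first divider's point to this one, minus 40 mm. Setting the first slot narrows it to about 20 to 36 mm at the foot. In each slot lower the block close beside the upright face on its -y side (fence, or back of the first divider): it lands on the next divider's long bevel and pushes it away.
Mind the look-alikes: they are no part of the job. What is shaped like the spacer but red or yellow is not meant.

How it is judged:
By the outcome, as a careful person would: the job done as asked, in the order asked, and still so for the second after the job is handed in, with the robot touching nothing.
It also fails if it takes over 45 s, if anything falls off the work surface, if the arm or the gripper's body presses on something with over 40 N, if the wrist force passes 120 N, or if a joint passes its speed limit or range.

## Robot

A 7-joint arm with a two-finger parallel gripper is mounted at the origin on the work surface. World frame = base frame: x ahead of the robot, y to its left, z up, the work surface at z = 0. Lengths are in m, angles in rad, forces in N, time in s.
With the tool pointing down it reaches from about 0.425 to 0.95 m from the base axis. Payload 16.7 kg.
Tool frame: the origin (TCP) lies midway between the tips of the shut fingers; the grasp point (between the pads) lies 19 mm behind it (env.grasp_offset is the distance from the TCP to the grasp point, in m); z points along the fingers, y is the direction in which the jaws open and shut (so a half turn about z gives the same grasp; the last joint's range is limited). The gripper opens to 94 mm and grips with 3 to 60 N. Pads are 16 mm wide; open, the fingers measure 119 mm over their backs; the gripper's body (75 mm by 177 mm) begins 78 mm behind the grasp point.
Start: joints at [-1.454, 0.426, 0.074, 1.606, -0.034, 1.111, -0.067], TCP at [0.178, 0.651, 0.171] pointing down, gripper open.
Joint ranges: [-2.85, 2.85], [-0.5, 2.14], [-1.23, 1.37], [0.21, 2.46], [-1.02, 4.16], [0.16, 2.05], [-2.73, 2.73]. Speed limits (rad/s): [1.89, 1.89, 2.39, 2.39, 3.01, 3.01, 3.01].

## Interface

Orientations are given as a unit quaternion [w, x, y, z].
In Python, from plant import env gives the robot as it stands.
- The arm moves only by the tool step_arm, never from a script. Its argument "targets" is a list of rows, each a list of 2 entries, a list of its own where there are three numbers: the shift along the tool's x, y, z in cm, then the turn about the tool's z in degrees. A call has exactly 10 rows; each row shifts and turns the commanded pose from where the row before left it, along the tool's axes as they then stand; what a row does not reach is not made up. A row lasts 1/8 s, in which the tool goes at most 62.5 mm and 10.7 degrees, less where a joint would pass 70% of its speed; a pose out of reach is approached as far as the arm can. A call is refused whole if a number of a shift passes 6.25 or a number of a turn 10.7, either way. A call with a gripper value outside its range is refused whole. "grip" is the closure, from 0 (fully open) to 1 (shut), set as the call begins (left out, the last holds). The fingers move at their own pace and stop on an object; "grip_force" is the grip in N (left out, the last holds). Time passes only in rows, so rows that do not move let the fingers close, or fill a call up. It gives the time, the measured TCP pose, the force and the opening at its end, in the units of the state.
- env.sense(): the state, without advancing time (a new reading comes with each control period).
- env.camera(name): name is "side" or "top"; returns a dict with "color" (400x640x3 uint8, red, green, blue), "mtx" (3x3 intrinsics, pixels), "world_to_cam" (4x4, takes a point from world to camera coordinates). Camera axes: x right, y down, z forward; pixel columns grow to the right and rows downward; lengths in m; the calibration is good to about 2 mm. A picture is of the moment at which its call begins. There is no depth.
- env.hand_in(): hands the job in, once; it reports no verdict.
The state is a dict: "time": time; "q": joint angles; "qd": joint speeds; "tau": joint torques, N m; "ee_pos": TCP position; "ee_rot": TCP orientation; "force": force on the tool from outside, world axes, zero at the start; "ft_torque": the same for the moment, N m; "width": finger opening in m.
Only numpy, scipy, OpenCV 4.12 (cv2) and the standard library are available. Lean on these libraries where they do the work, as an engineer would, in place of code of your own. Each camera call takes 0.05 s, during which the arm holds its last target. There are 200 camera calls.

## Working session

There is one attempt and no reset: what is moved stays moved. The work goes in short steps, Python scripts to look and compute and a tool call to move; the robot and the scene stay as the last step left them, time stands still between calls to the robot, and variables do not carry over. Pictures are saved under pics/ and viewed, on a budget of 10 in all, crops included, one or two more only if the job needs it, and the job is handed in when it is done.

Besides the shell and the picture viewer there is one more tool, called after ">>>" as name(argument=value, ...), one argument or row to a line, values as JSON. step_arm: Moves the arm, as the interface text tells. Its arguments: {"type":"object","properties":{"targets":{"type":"array"},"grip":{"type":"number"},"grip_force":{"type":"number"}},"required":["targets"]}

```bash
mkdir -p pics; python3 - <<'E'
from plant import env
import cv2,numpy as np
s=env.sense();print({k:np.round(v,3) for k,v in s.items()},env.grasp_offset)
for n in("top","side"):
    c=env.camera(n);cv2.imwrite(f"pics/{n}0.png",c["color"][...,::-1]);np.savez(f"{n}0.npz",**c)
    print(n,c["mtx"].round(1).tolist(),c["world_to_cam"].round(3).tolist())
E
```

```text
{'time': np.float64(0.0), 'q': array([-1.454,  0.427,  0.074,  1.607, -0.034,  1.111, -0.067]), 'qd': array([ 0.001, -0.   ,  0.001, -0.001, -0.   ,  0.001,  0.   ]), 'tau': array([-0.0000e+00, -9.3582e+01,  3.6660e+00, -4.5416e+01, -4.9000e-02,
        2.0000e-02,  0.0000e+00]), 'ee_pos': array([0.178, 0.651, 0.17 ]), 'ee_rot': array([-0.   ,  0.133,  0.991, -0.001]), 'force': array([-0.529,  0.221, -0.809]), 'ft_torque': array([ 0.048,  0.007, -0.025]), 'width': np.float64(0.094)} 0.0188
top [[371.7, 0.0, 320.4], [0.0, 371.7, 200.6], [0.0, 0.0, 1.0]] [[0.003, -1.0, -0.024, -0.063], [-1.0, -0.003, -0.021, 0.585], [0.021, 0.024, -0.999, 0.834], [0.0, 0.0, 0.0, 1.0]]
side [[462.5, 0.0, 315.7], [0.0, 462.5, 201.9], [0.0, 0.0, 1.0]] [[-0.792, -0.611, -0.005, 0.417], [-0.436, 0.571, -0.696, 0.326], [0.428, -0.548, -0.718, 0.513], [0.0, 0.0, 0.0, 1.0]]
```

View pics/top0.png

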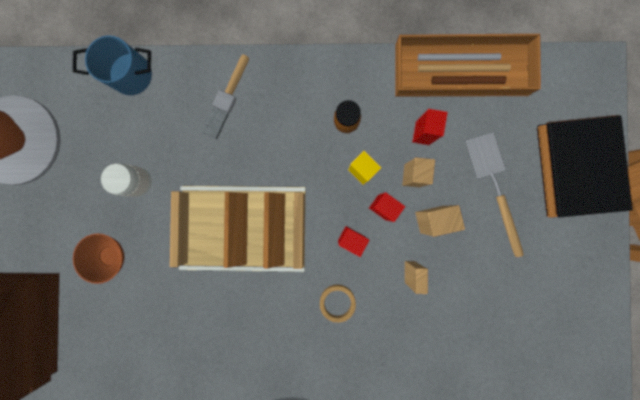

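View pics/side0.png

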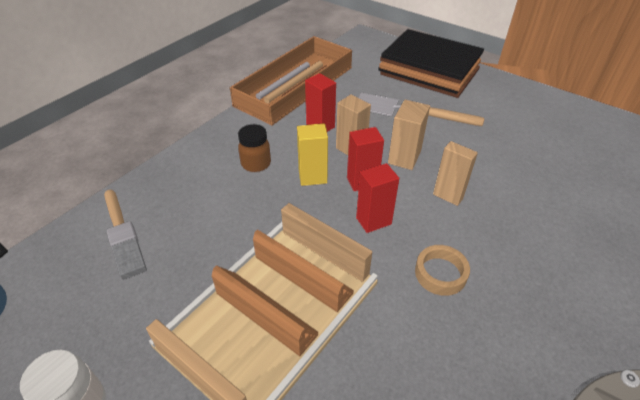

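The top view shows three light-wood blocks at about (419,172), (440,221) and (416,278). The rack is at (170–305, 188–270), with its end fence at the right. The wood blocks look like mid, thick and thin in that order. I'll enlarge both views to measure them.

```bash
python3 - <<'E'
import cv2,numpy as np
def crop(n,x0,y0,w,h,f):
    c=np.load(n+"0.npz")["color"][...,::-1];a=cv2.resize(c[y0:y0+h,x0:x0+w],None,fx=f,fy=f,interpolation=cv2.INTER_CUBIC)
    for x in range(x0-x0%10+10,x0+w,10): cv2.line(a,((x-x0)*f,0),((x-x0)*f,4 if x%50 else 14),(255,255,255),1); x%20 or cv2.putText(a,str(x),((x-x0)*f-8,22),0,.35,(255,255,255))
    for y in range(y0-y0%10+10,y0+h,10): cv2.line(a,(0,(y-y0)*f),(4,(y-y0)*f),(255,255,255),1);cv2.putText(a,str(y),(6,(y-y0)*f+4),0,.35,(255,255,255))
    return a
A=crop("top",395,150,80,150,4);B=crop("top",162,180,150,98,3)
C=np.zeros((600,800,3),np.uint8);C[:600,:320]=A;C[:294,330:780]=B
D=crop("side",325,80,155,100,3);C[298:598,325:790]=D
cv2.imwrite("pics/crop1.png",C)
E
```

```text
(no output)
```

View pics/crop1.png

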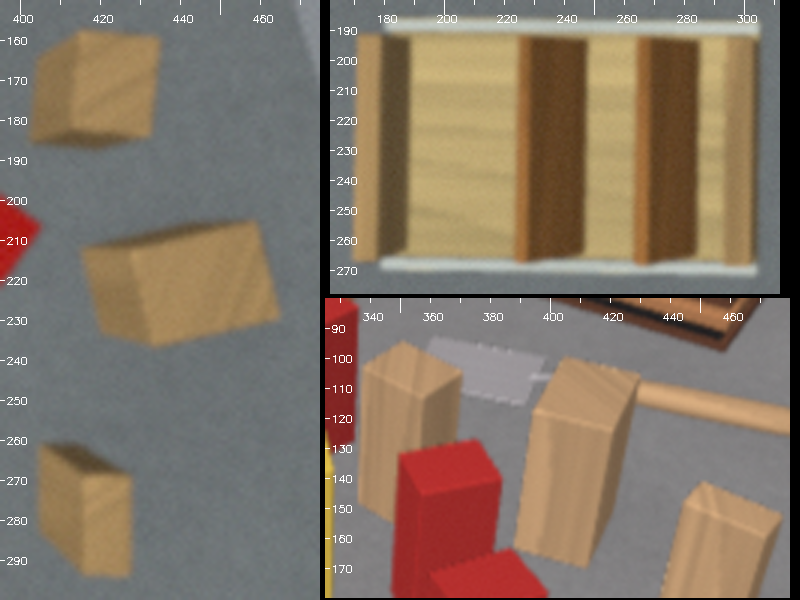

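Top-face corners of the candidate are about (415,157.5), (435,159.5), (432.5,184) and (412.5,182). The rack's edges are at columns of about 247 and 285 for the divider feet and about 294 for the fence's inner top. Next I refine the edges by gradient and cast rays.

```bash
cat > h.py <<'E'
import numpy as np,cv2
def ray(c,uv,z):
    R=c["world_to_cam"][:3,:3];t=c["world_to_cam"][:3,3];o=-R.T@t
    d=R.T@np.linalg.solve(c["mtx"],np.array([*uv,1.]));return o+d*(z-o[2])/d[2]
def proj(c,p):
    q=c["world_to_cam"]@np.array([*p,1.]);q=c["mtx"]@q[:3];return q[:2]/q[2]
def vedge(c,x0,x1,rows,sign):
    g=cv2.GaussianBlur(c["color"].astype(np.float32).sum(2),(0,0),1);d=np.gradient(g,axis=1)*sign
    X=[]
    for r in rows:
        s=np.clip(d[r,x0:x1+1],0,None)
        k=int(np.argmax(s));lo,hi=max(k-1,0),min(k+2,len(s));X.append(x0+(s[lo:hi]@np.arange(lo,hi))/(s[lo:hi].sum()+1e-9))
    X=np.array(X);m=np.abs(X-np.median(X))<2;p=np.polyfit(np.array(rows)[m],X[m],1)
    return p,np.std(X[m]-np.polyval(p,np.array(rows)[m])),m.mean()
E
python3 - <<'E'
from h import *
c=np.load("top0.npz");rows=list(range(198,262))
for n,a,b,s,z in(("fence top inner",290,297,-1,.07),("d1 foot",281,288,1,.022),("d1 ridge",266,271,-1,.07),("d1 back(top46)",261,267,-1,.058),("d2 foot",243,250,1,.022),("d2 ridge",226,232,-1,.07),("d2 back",221,228,-1,.058),("far foot",184,192,1,.012),("far top",176,183,-1,.07),("fence outer top",299,309,-1,.0)):
    p,sd,m=vedge(c,a,b,rows,s)
    P,Q=[ray(c,(np.polyval(p,r),r),z) for r in(200,260)]
    d=P-Q
    print(n,p.round(4),round(sd,2),round(m,2),"mid px",np.polyval(p,230).round(2),"pts",P[:2].round(4),Q[:2].round(4),"ang",np.degrees(np.arctan2(-d[1]*-1,d[0])).round(2))
for nm,k in(("b1",[(415,157.5),(435,159.5),(432.5,184),(412.5,182)]),("b2",[(428,211.5),(459,205),(464.5,229.5),(433,236.5)]),("b3",[(415.5,268),(427.5,269),(427,294),(415.5,293.5)])):
    P=np.array([ray(c,u,.11)[:2] for u in k]);e=np.roll(P,-1,0)-P
    print(nm,P.mean(0).round(4),np.linalg.norm(e,axis=1).round(4),np.degrees(np.arctan2(e[:,1],e[:,0])).round(1))
# colour mask check
col=c["color"][145:300,400:470].astype(int)
s=np.load("side0.npz")
for nm,uv in(("fence",0),):pass
# rack in x: white rails rows 
g=c["color"][:,200:300].astype(int).min(2).mean(1);print([ (i,int(g[i])) for i in list(range(183,196))+list(range(258,275))])
E
```

```text
fence top inner [-4.900000e-03  2.941606e+02] 0.19 1.0 mid px 293.04 pts [ 0.5845 -0.006 ] [ 0.4596 -0.0059] ang -0.01
d1 foot [-1.150000e-02  2.868214e+02] 0.22 1.0 mid px 284.18 pts [0.5856 0.018 ] [0.4528 0.0188] ang -0.36
d1 ridge [2.100000e-03 2.673986e+02] 0.33 1.0 mid px 267.87 pts [0.5844 0.0472] [0.4592 0.0462] ang 0.47
d1 back(top46) [-2.150000e-02  2.681593e+02] 0.25 0.69 mid px 263.2 pts [0.5846 0.0577] [0.4575 0.0596] ang -0.88
d2 foot [-1.270000e-02  2.497487e+02] 0.23 1.0 mid px 246.83 pts [0.5853 0.1012] [0.4523 0.1019] ang -0.31
d2 ridge [8.300000e-03 2.255106e+02] 0.58 1.0 mid px 227.42 pts [0.5842 0.1328] [0.4587 0.1307] ang 0.96
d2 back [-1.410000e-02  2.270674e+02] 0.17 0.61 mid px 223.83 pts [0.5844 0.1424] [0.457  0.1431] ang -0.32
far foot [-1.45000e-02  1.91178e+02] 0.22 1.0 mid px 187.84 pts [0.5852 0.2374] [0.45   0.2379] ang -0.22
far top [-1.550000e-02  1.815053e+02] 0.25 1.0 mid px 177.93 pts [0.5839 0.2361] [0.458  0.2367] ang -0.25
fence outer top [-9.900000e-03  3.040745e+02] 0.11 1.0 mid px 301.8 pts [ 0.5862 -0.0195] [ 0.45   -0.0187] ang -0.33
b1 [ 0.6419 -0.267 ] [0.0393 0.0485 0.0393 0.0486] [-95.8 174.   84.3  -5.9]
b2 [ 0.544  -0.3103] [0.0617 0.049  0.0628 0.0499] [ -77.9 -167.7  102.9   11.1]
b3 [ 0.4256 -0.2618] [0.0234 0.0487 0.0223 0.0497] [-9.440e+01  1.787e+02  8.800e+01 -1.000e-01]
[(183, 109), (184, 110), (185, 116), (186, 135), (187, 167), (188, 185), (189, 184), (190, 161), (191, 127), (192, 100), (193, 87), (194, 82), (195, 82), (258, 76), (259, 76), (260, 77), (261, 77), (262, 78), (263, 79), (264, 80), (265, 88), (266, 112), (267, 147), (268, 173), (269, 179), (270, 162), (271, 134), (272, 115), (273, 110), (274, 109)]
```

Everything checks out. Fence to far fence measures 242 mm, the first slot is about 24.4 mm, and the block is 39 × 49 mm at (0.642, −0.267) with yaw about −5.8°. The rack's yaw is about −0.2°. I'll move over to it now.

>>> step_arm(
  targets=[
    [[0,0,-4],-9.5],
    [[-3.08,-4.8,0],0],
    [[-3.08,-4.8,0],0],
    [[-3.08,-4.8,0],0],
    [[-3.08,-4.8,0],0],
    [[-3.08,-4.8,0],0],
    [[-3.08,-4.8,0],0],
    [[-3.08,-4.8,0],0],
    [[-3.08,-4.8,0],0],
    [[-3.08,-4.8,0],0],
  ],
  grip=0.2,
)

```text
time: 1.35
ee_pos: [0.4106, 0.1915, 0.2109]
ee_rot: [-0.0, 0.05, 0.999, 0.0]
force: [1.4, 0.9, -0.3]
width: 0.0752
```

```bash
cat > d.py <<'E'
import sys;from plant import env;import numpy as np
from scipy.spatial.transform import Rotation as R
s=env.sense();w,x,y,z=s["ee_rot"];M=R.from_quat([x,y,z,w]).as_matrix()
print("t",round(float(s["time"]),2),"pos",s["ee_pos"].round(4),"yang",np.degrees(np.arctan2(M[1,1],M[0,1])).round(2),"tilt",M[:,2].round(3),"F",s["force"].round(1),"T",s["ft_torque"].round(2),"w",round(float(s["width"]),4),"q",s["q"].round(2))
if len(sys.argv)>3: print("tool delta cm",(100*M.T@(np.array(sys.argv[1:4],float)-s["ee_pos"])).round(2))
E
python3 d.py .6419 -.267 .21
```

```text
t 1.35 pos [0.4106 0.1915 0.2109] yang 84.21 tilt [ 0.  0. -1.] F [ 1.4  0.9 -0.3] T [ 0.12 -0.05  0.  ] w 0.0752 q [-0.92  0.    0.35  2.05 -0.    1.09  0.9 ]
tool delta cm [-27.63 -43.28   0.08]
```

>>> step_arm(
  targets=[
    [[-3.07,-4.81,0],0],
    [[-3.07,-4.81,0],0],
    [[-3.07,-4.81,0],0],
    [[-3.07,-4.81,0],0],
    [[-3.07,-4.81,0],0],
    [[-3.07,-4.81,0],0],
    [[-3.07,-4.81,0],0],
    [[-3.07,-4.81,0],0],
    [[-3.07,-4.81,0],0],
    [[0,0,0],0],
  ],
)

```text
time: 2.6
ee_pos: [0.6409, -0.2699, 0.2096]
ee_rot: [-0.001, 0.053, 0.999, -0.001]
force: [-1.1, 0.2, -0.1]
width: 0.0752
```

```bash
python3 d.py .6419 -.267 .074; python3 - <<'E'
from plant import env;import cv2,numpy as np
o=[]
for n,(x,y) in(("top",(340,90)),("side",(280,40))):
    c=env.camera(n)["color"][...,::-1][y:y+150,x:x+130];o.append(cv2.resize(c,None,fx=3,fy=3,interpolation=cv2.INTER_CUBIC))
cv2.imwrite("pics/p2.png",np.hstack(o))
E
```

```text
t 2.6 pos [ 0.6409 -0.2699  0.2096] yang 83.94 tilt [-0.002 -0.002 -1.   ] F [-1.1  0.2 -0.1] T [ 0.02  0.02 -0.03] w 0.0752 q [-0.15  0.5   0.67  1.54 -0.32  1.22  2.04]
tool delta cm [-0.09  0.33 13.56]
```

View pics/p2.png

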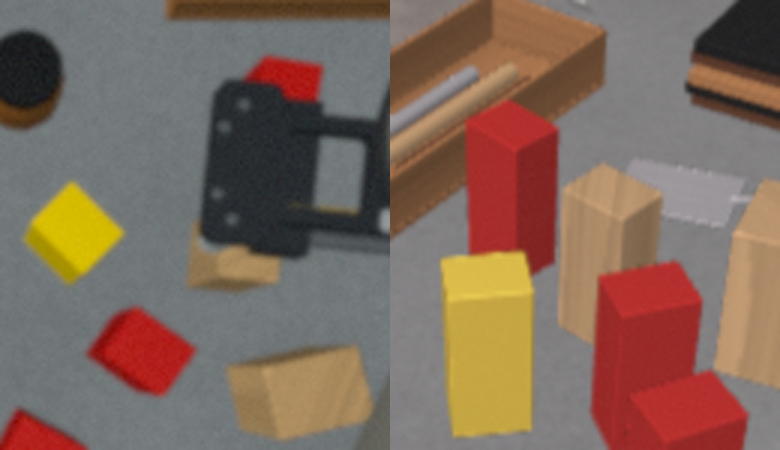

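The gripper does not appear in the side crop where the reported pose would put it, so I'll view the full side picture.

```bash
python3 - <<'E'
from plant import env;import cv2,numpy as np
from h import *
o=[]
p=env.sense()["ee_pos"]
for n in("top","side"):
    c=env.camera(n);np.savez(n+"1.npz",**c);im=c["color"][...,::-1].copy()
    for q in(p,p+[0,0,.1]): 
        u=proj(c,q);print(n,u);cv2.circle(im,tuple(int(v) for v in u),3,(255,0,255),1)
    o.append(im[:370,200:600] if n=="side" else im[:370,240:640])
cv2.imwrite("pics/p3.png",np.hstack(o))
E
```

```text
top [437.81775821 165.33521796]
top [458.21037244 157.21949219]
side [357.68121383  53.23671841]
side [361.58730489  -7.11087789]
```

View pics/p3.png

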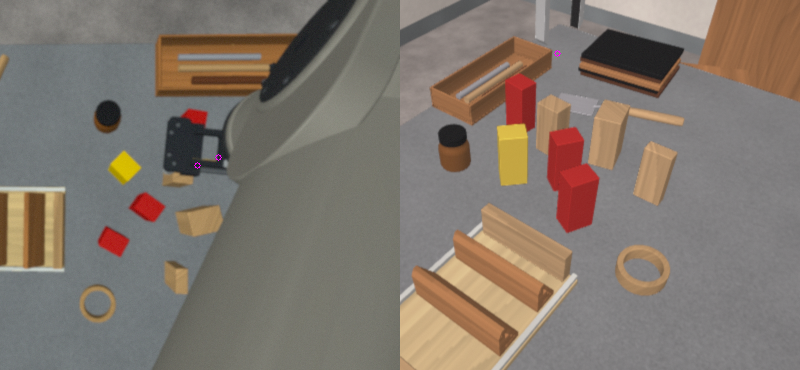

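```bash
python3 - <<'E'
import cv2,numpy as np
a=np.load("side1.npz")["color"][0:80,310:420,::-1];b=np.load("side0.npz")["color"][0:80,310:420,::-1]
cv2.imwrite("pics/p4.png",np.hstack([cv2.resize(v,None,fx=3.6,fy=3.6,interpolation=cv2.INTER_CUBIC) for v in(a,b)]))
E
```

```text
(no output)
```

View pics/p4.png

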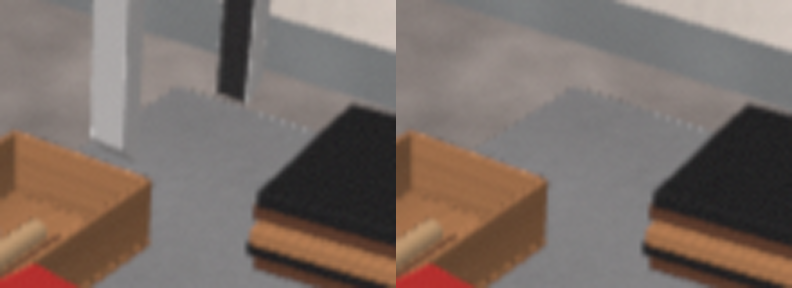

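The open fingers' tips sit about 30 mm higher than the shut TCP, at about (340,42) and (374,27) in the side view, because the linkage retracts when open. I'll lower to TCP z of about 0.066, close gently and check.

>>> step_arm(
  targets=[
    [[-0.09,0.33,0],-0.2],
    [[0,0,3],0],
    [[0,0,3],0],
    [[0,0,3],0],
    [[0,0,2],0],
    [[0,0,1.5],0],
    [[0,0,1],0],
    [[0,0,0.9],0],
    [[0,0,0],0],
    [[0,0,0],0],
  ],
)

```text
time: 4.05
ee_pos: [0.6429, -0.2623, 0.0674]
ee_rot: [0.0, 0.049, 0.999, -0.0]
force: [-0.2, -0.1, -0.6]
width: 0.075
```

```bash
python3 d.py .6419 -.267 .066; python3 - <<'E'
from plant import env;import cv2,numpy as np
c=env.camera("side");c0=np.load("side0.npz");im=c["color"][...,::-1]
a=im[40:180,300:430]
cv2.imwrite("pics/p5.png",cv2.resize(a,None,fx=4,fy=4,interpolation=cv2.INTER_CUBIC))
E
```

```text
t 4.05 pos [ 0.6429 -0.2623  0.0674] yang 84.4 tilt [ 0.001 -0.    -1.   ] F [-0.2 -0.1 -0.6] T [0.04 0.01 0.02] w 0.075 q [-0.11  0.63  0.6   1.67 -0.41  0.97  2.1 ]
tool delta cm [ 0.05 -0.48  0.14]
```

View pics/p5.png

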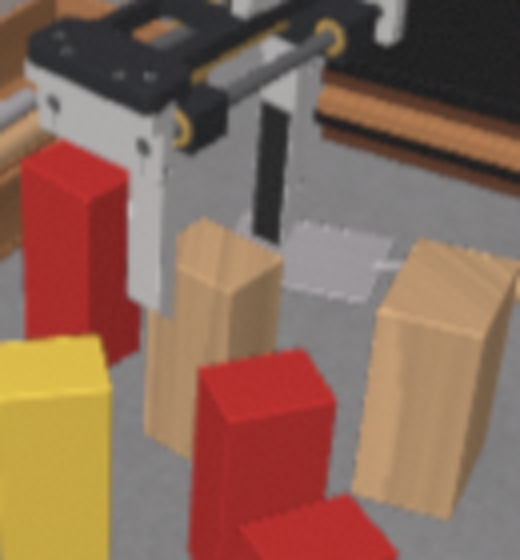

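The fingers straddle the block, with tips near the block's top at about (338,117) and (366,100). The measured y is still 5 mm off because the last reading lagged. I'll correct that and close; the tips should extend downward as they shut.

>>> step_arm(
  targets=[
    [[0.05,-0.48,0.14],0],
    [[0,0,0],0],
    [[0,0,0],0],
    [[0,0,0],0],
    [[0,0,0],0],
    [[0,0,0],0],
    [[0,0,0],0],
    [[0,0,0],0],
    [[0,0,0],0],
    [[0,0,0],0],
  ],
  grip=1,
  grip_force=40,
)

```text
time: 5.35
ee_pos: [0.6417, -0.2667, 0.0655]
ee_rot: [-0.0, 0.049, 0.999, 0.0]
force: [-0.5, 0.5, -0.2]
width: 0.0395
```

```bash
python3 d.py .6419 -.267 .066; python3 - <<'E'
from plant import env;import cv2,numpy as np
c=env.camera("side");im=c["color"][...,::-1]
a=im[40:180,300:430]
cv2.imwrite("pics/p6.png",cv2.resize(a,None,fx=4,fy=4,interpolation=cv2.INTER_CUBIC))
E
```

```text
t 5.35 pos [ 0.6417 -0.2667  0.0655] yang 84.41 tilt [-0.  0. -1.] F [-0.5  0.5 -0.2] T [0.18 0.01 0.03] w 0.0395 q [-0.11  0.63  0.6   1.67 -0.41  0.97  2.11]
tool delta cm [-0.03 -0.02 -0.05]
```

View pics/p6.png

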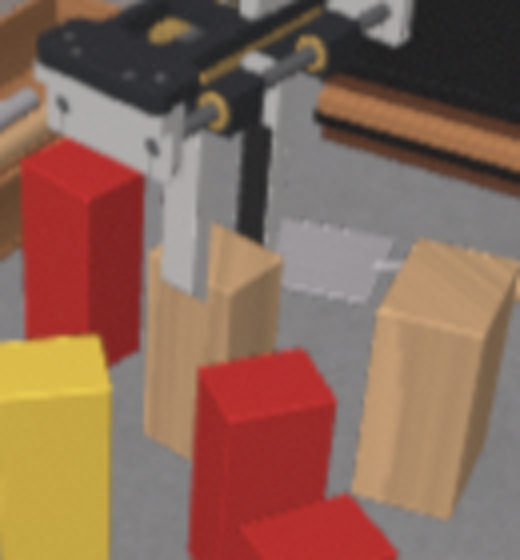

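The opening reads 39.5 mm, so this is the right block. But the fingertips overlap its top by only about 14 mm (tip at (187,294) in the crop). I'll reopen slightly and grip 12 mm lower. The tips will still clear the 70 mm fence tops.

>>> step_arm(
  targets=[
    [[0,0,0],0],
    [[0,0,0],0],
    [[0,0,0],0],
    [[0,0,0.4],0],
    [[0,0,0.4],0],
    [[0,0,0.4],0],
    [[0,0,0],0],
    [[0,0,0],0],
    [[0,0,0],0],
    [[0,0,0],0],
  ],
  grip=0.42,
)

```text
time: 6.65
ee_pos: [0.6417, -0.2668, 0.0536]
ee_rot: [0.0, 0.049, 0.999, -0.0]
force: [0.9, 0.1, -0.7]
width: 0.0545
```

>>> step_arm(
  targets=[
    [[0,0,0],0],
    [[0,0,0],0],
    [[0,0,0],0],
    [[0,0,0],0],
    [[0,0,0],0],
    [[0,0,-1.5],0],
    [[0,0,-3],0],
    [[0,0,-3],0],
    [[0,0,-3],0],
    [[0,0,0],0],
  ],
  grip=1,
  grip_force=45,
)

```text
time: 7.9
ee_pos: [0.6428, -0.2676, 0.1617]
ee_rot: [0.002, 0.049, 0.999, -0.0]
force: [-0.3, -1.1, -1.7]
width: 0.0399
```

```bash
python3 d.py .522 .018 .16
```

```text
t 7.9 pos [ 0.6428 -0.2676  0.1617] yang 84.4 tilt [ 0.004 -0.001 -1.   ] F [-0.3 -1.1 -1.7] T [ 0.02  0.   -0.03] w 0.0399 q [-0.14  0.54  0.65  1.59 -0.35  1.13  2.06]
tool delta cm [14.81 27.24  0.09]
```

>>> step_arm(
  targets=[
    [[0,0,-3.5],0],
    [[0,0,0],-5.4],
    [[2.01,4.71,0],0],
    [[2.01,4.71,0],0],
    [[2.01,4.71,0],0],
    [[2.01,4.71,0],0],
    [[2.01,4.71,0],0],
    [[2.01,4.71,0],0],
    [[0,0,0],0],
    [[0,0,0],0],
  ],
)

```text
time: 9.15
ee_pos: [0.5219, 0.0159, 0.1934]
ee_rot: [-0.0, 0.002, 1.0, -0.0]
force: [0.1, -1.0, -1.2]
width: 0.0396
```

```bash
python3 d.py .522 .016 .125; python3 - <<'E'
from plant import env;import cv2,numpy as np
c=env.camera("side");np.savez("side2.npz",**c);im=c["color"][...,::-1]
a=im[60:320,180:450]
cv2.imwrite("pics/p7.png",cv2.resize(a,None,fx=2.3,fy=2.3,interpolation=cv2.INTER_CUBIC))
E
```

```text
t 9.15 pos [0.5219 0.0159 0.1934] yang 89.82 tilt [-0. -0. -1.] F [ 0.1 -1.  -1.2] T [-0.03 -0.03  0.03] w 0.0396 q [-0.7   0.17  0.62  1.95 -0.11  1.06  1.53]
tool delta cm [-0.01  0.01  6.84]
```

View pics/p7.png

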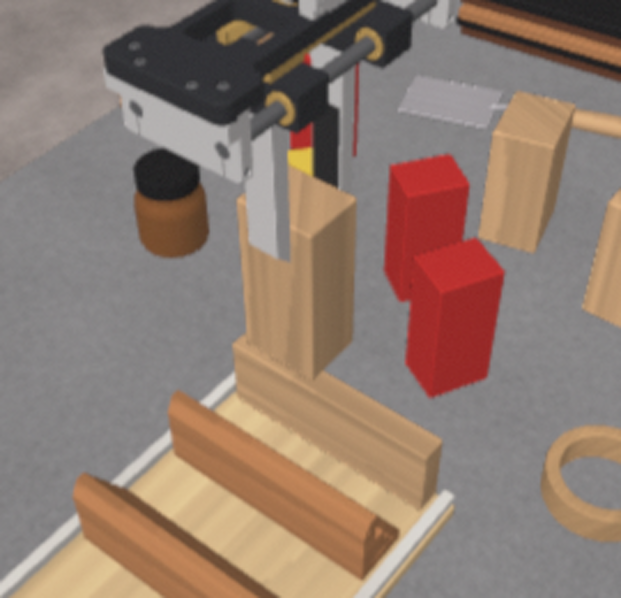

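Block held upright, aligned and above the first slot, with fingertips well above fence height. I'll check its corner against the fence in this same view.

```bash
python3 - <<'E'
from h import *
c=np.load("side2.npz");f=lambda x,y:(180+x/2.3,60+y/2.3)
for n,p,z in(("bottom corner",(312,378),.14),("top corner",(312,238),.25),("top right",(356,200),.25),("fence in L",(236,362),.07),("fence in R",(421,463),.07)):print(n,ray(c,f(*p),z).round(4))
g=cv2.cvtColor(c["color"],cv2.COLOR_RGB2GRAY)
for p in((.587,-.006,.07),(.45,-.006,.07),(.587,-.006,.012),(.45,-.006,.012)):
    u=proj(c,p);print(p,u.round(1),((u-[180,60])*2.3).round(0))
E
```

```text
bottom corner [0.5003 0.0336 0.14  ]
top corner [0.4971 0.037  0.25  ]
top right [ 4.971e-01 -1.000e-04  2.500e-01]
fence in L [0.5873 0.0048 0.07  ]
fence in R [ 0.4427 -0.0005  0.07  ]
(0.587, -0.006, 0.07) [287.3 213.4] [247. 353.]
(0.45, -0.006, 0.07) [360.9 256.3] [416. 452.]
(0.587, -0.006, 0.012) [289.  237.3] [251. 408.]
(0.45, -0.006, 0.012) [358.4 279.7] [410. 505.]
```

>>> step_arm(
  targets=[
    [[0,0.11,2],0],
    [[0,0,2],0],
    [[0,0,1.5],0],
    [[0,0,0.8],0],
    [[0,0,0.6],0],
    [[0,0,0.6],0],
    [[0,0,0.5],0],
    [[0,0,0],0],
    [[0,0,0],0],
    [[0,0,0],0],
  ],
)

```text
time: 10.45
ee_pos: [0.5221, 0.0174, 0.1137]
ee_rot: [0.0, 0.002, 1.0, 0.0]
force: [0.3, 0.4, -1.5]
width: 0.0397
```

```bash
python3 d.py .522 .014 .1136
```

```text
t 10.45 pos [0.5221 0.0174 0.1137] yang 89.82 tilt [ 0.  0. -1.] F [ 0.3  0.4 -1.5] T [-0.02  0.    0.  ] w 0.0397 q [-0.65  0.27  0.59  2.03 -0.19  0.89  1.61]
tool delta cm [ 0.01 -0.34  0.01]
```

>>> step_arm(
  targets=[
    [[0,-0.1,0],0],
    [[0,0,0],0],
    [[0,-0.05,0],0],
    [[0,0,0],0],
    [[0,0,0],0],
    [[0,0,0],0],
    [[0,0,0],0],
    [[0,0,0],0],
    [[0,0,0],0],
    [[0,0,0],0],
  ],
)

```text
time: 11.7
ee_pos: [0.522, 0.0158, 0.1135]
ee_rot: [-0.0, 0.002, 1.0, -0.0]
force: [-0.6, 0.5, -1.1]
width: 0.0392
```

```bash
python3 d.py .522 .014 .1136
```

```text
t 11.7 pos [0.522  0.0158 0.1135] yang 89.81 tilt [-0. -0. -1.] F [-0.6  0.5 -1.1] T [ 0.01 -0.01 -0.05] w 0.0392 q [-0.65  0.27  0.59  2.03 -0.19  0.89  1.61]
tool delta cm [-0.   -0.18 -0.01]
```

>>> step_arm(
  targets=[
    [[0,-0.05,0],0],
    [[0,-0.05,0],0],
    [[0,-0.05,0],0],
    [[0,0,0],0],
    [[0,0,0],0],
    [[0,0,0],0],
    [[0,0,0],0],
    [[0,0,0],0],
    [[0,0,0],0],
    [[0,0,0],0],
  ],
)

```text
time: 12.95
ee_pos: [0.522, 0.0143, 0.1135]
ee_rot: [-0.0, 0.002, 1.0, -0.0]
force: [-1.1, -0.6, -2.1]
width: 0.0398
```

```bash
python3 d.py .522 .014 .1136
```

```text
t 12.95 pos [0.522  0.0143 0.1135] yang 89.81 tilt [-0. -0. -1.] F [-1.1 -0.6 -2.1] T [-0.02 -0.01 -0.04] w 0.0398 q [-0.65  0.27  0.59  2.03 -0.19  0.89  1.61]
tool delta cm [-0.   -0.03 -0.01]
```

>>> step_arm(
  targets=[
    [[0,-0.05,0],0],
    [[0,-0.05,0],0],
    [[0,0,0],0],
    [[0,0,0],0],
    [[0,0,0],0],
    [[0,0,0],0],
    [[0,0,0],0],
    [[0,0,0],0],
    [[0,0,0],0],
    [[0,0,0],0],
  ],
)

```text
time: 14.2
ee_pos: [0.522, 0.014, 0.1135]
ee_rot: [-0.0, 0.001, 1.0, 0.0]
force: [0.2, 6.0, -0.1]
width: 0.04
```

```bash
python3 d.py .522 .014 .1136
```

```text
t 14.2 pos [0.522  0.014  0.1135] yang 89.83 tilt [-0.     0.001 -1.   ] F [ 0.2  6.  -0.1] T [1.76 0.14 0.01] w 0.04 q [-0.65  0.27  0.59  2.03 -0.19  0.89  1.62]
tool delta cm [ 0.    0.   -0.01]
```

Contact with the fence at y = 0.0140, exactly as measured. I'll back off 1 mm and push straight down.

>>> step_arm(
  targets=[
    [[0,0.1,0],0],
    [[0,0,0.8],0],
    [[0,0,0.8],0],
    [[0,0,0.8],0],
    [[0,0,0.8],0],
    [[0,0,0.7],0],
    [[0,0,0.5],0],
    [[0,0,0.4],0],
    [[0,0,0],0],
    [[0,0,0],0],
  ],
)

```text
time: 15.45
ee_pos: [0.5219, 0.0141, 0.0654]
ee_rot: [-0.0, 0.002, 1.0, -0.0]
force: [1.4, -0.2, -1.8]
width: 0.0397
```

```bash
python3 d.py .522 .0142 .0656
```

```text
t 15.45 pos [0.5219 0.0141 0.0654] yang 89.8 tilt [-0. -0. -1.] F [ 1.4 -0.2 -1.8] T [-0.27 -0.17  0.  ] w 0.0397 q [-0.61  0.35  0.56  2.07 -0.25  0.79  1.67]
tool delta cm [-0.01  0.01 -0.02]
```

>>> step_arm(
  targets=[
    [[0,0,0.05],0],
    [[0,0,0.05],0],
    [[0,0,0.05],0],
    [[0,0,0],0],
    [[0,0,0],0],
    [[0,0,0],0],
    [[0,0,0],0],
    [[0,0,0],0],
    [[0,0,0],0],
    [[0,0,0],0],
  ],
)

```text
time: 16.7
ee_pos: [0.5224, 0.0141, 0.0653]
ee_rot: [0.0, 0.002, 1.0, 0.0]
force: [-8.1, -2.7, 29.8]
width: 0.0398
```

```bash
python3 d.py .522 .0142 .0656;  python3 - <<'E'
from plant import env;import cv2,numpy as np
c=env.camera("side");np.savez("side3.npz",**c);im=c["color"][...,::-1]
a=im[120:350,160:420]
cv2.imwrite("pics/p8.png",cv2.resize(a,None,fx=2.5,fy=2.5,interpolation=cv2.INTER_CUBIC))
E
```

```text
t 16.7 pos [0.5224 0.0141 0.0653] yang 89.78 tilt [ 0.001  0.001 -1.   ] F [-8.1 -2.7 29.8] T [-0.52  2.28  0.01] w 0.0398 q [-0.61  0.35  0.56  2.07 -0.26  0.79  1.67]
tool delta cm [ 0.04  0.01 -0.03]
```

View pics/p8.png

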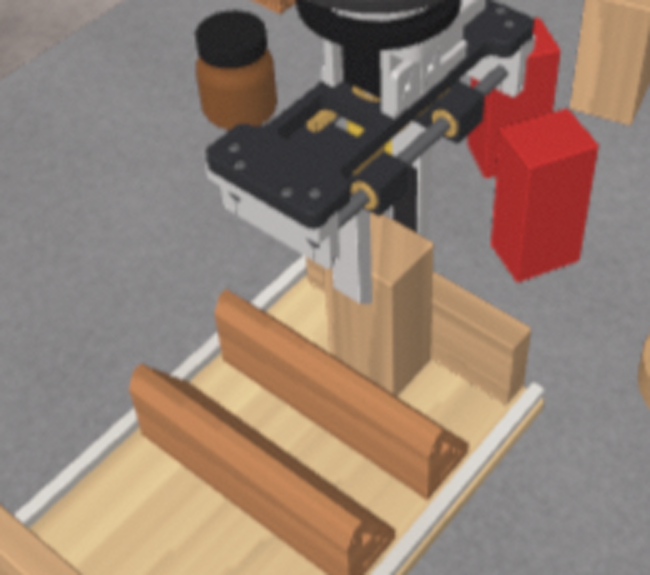

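The block stands on the base board: Fz is 30 N at z = 0.0653 against 0.0655 expected. The first divider has moved out and the fingertips are clear of the fence. Now lift and step over.

>>> step_arm(
  targets=[
    [[0,0,-0.5],0],
    [[0,0,-1.5],0],
    [[0,0,-2],0],
    [[0,0,-2],0],
    [[0,0,-2],0],
    [[0,0,-1],0],
    [[0,0,0],0],
    [[0,2,0],0],
    [[0,3,0],0],
    [[0,3.1,0],0],
  ],
)

```text
time: 18.0
ee_pos: [0.5217, 0.096, 0.1532]
ee_rot: [-0.001, 0.002, 1.0, -0.0]
force: [-0.1, -0.1, -1.2]
width: 0.0395
```

>>> step_arm(
  targets=[
    [[0,0,0],0],
    [[0,0,0],0],
    [[0,0,0],0],
    [[0,0,0],0],
    [[0,0,0],0],
    [[0,0,0],0],
    [[0,0,0],0],
    [[0,0,0],0],
    [[0,0,0],0],
    [[0,0,0],0],
  ],
)

```text
time: 19.25
ee_pos: [0.5223, 0.0953, 0.154]
ee_rot: [0.0, 0.002, 1.0, -0.0]
force: [0.7, 0.1, -1.6]
width: 0.0396
```

```bash
python3 d.py .522 .0947 .1136;  python3 - <<'E'
from plant import env;from h import *
c=env.camera("side");np.savez("side4.npz",**c);im=c["color"][...,::-1].copy()
a=im[150:360,160:420]
cv2.imwrite("pics/p9.png",cv2.resize(a,None,fx=2.8,fy=2.8,interpolation=cv2.INTER_CUBIC))
for n,p in(("d1 foot -x end",(.442,.034,.012)),("d1 flat top near edge -x",(.442,.068,.07)),("+x",(.602,.068,.07)),("d1 back foot -x",(.442,.074,.012)),("d2 -x top",(.442,.1355,.07)),("block bottom corner",(.497,.1147,.101))):
    u=proj(c,p);print(n,u.round(1),((u-[160,150])*2.8).round())
E
```

```text
t 19.25 pos [0.5223 0.0953 0.154 ] yang 89.81 tilt [ 0. -0. -1.] F [ 0.7  0.1 -1.6] T [ 0.04  0.05 -0.03] w 0.0396 q [-0.79  0.23  0.57  1.97 -0.15  0.98  1.42]
tool delta cm [ 0.03 -0.06  4.04]
d1 foot -x end [347.6 300.7] [525. 422.]
d1 flat top near edge -x [334.9 294.7] [490. 405.]
+x [247.2 238.1] [244. 247.]
d1 back foot -x [331.4 320.2] [480. 477.]
d2 -x top [303.1 331.5] [401. 508.]
block bottom corner [279.1 283.7] [333. 374.]
```

View pics/p9.png

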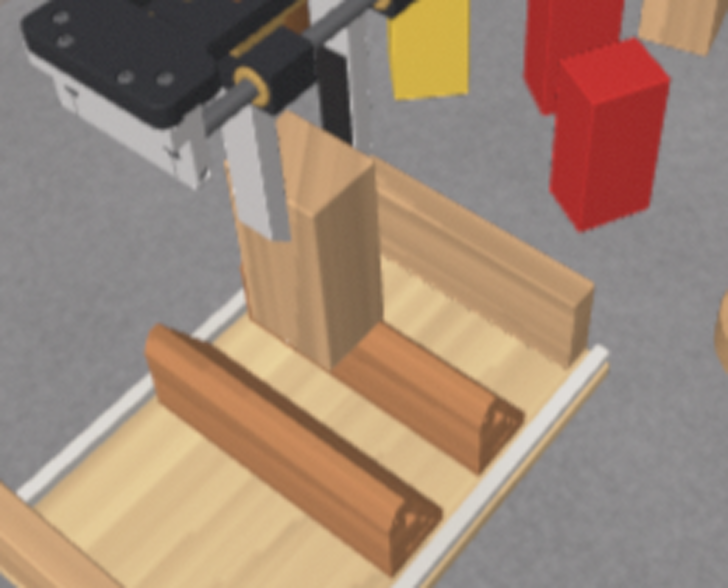

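The first divider's back foot is at (481,473) in this crop, against (480,477) predicted for 0.074 m. The block corner shows the same small shift, so their relative position holds. Pushing down with about 0.7 mm beside the divider's back.

>>> step_arm(
  targets=[
    [[0,-0.05,1.5],0],
    [[0,0,1.5],0],
    [[0,0,1],0],
    [[0,0,0.8],0],
    [[0,0,0.8],0],
    [[0,0,0.8],0],
    [[0,0,0.8],0],
    [[0,0,0.8],0],
    [[0,0,0.5],0],
    [[0,0,0],0],
  ],
)

```text
time: 20.55
ee_pos: [0.5219, 0.0948, 0.0685]
ee_rot: [-0.0, 0.002, 1.0, -0.0]
force: [-0.3, -1.0, -2.0]
width: 0.0397
```

>>> step_arm(
  targets=[
    [[0,0,0.2],0],
    [[0,0,0.15],0],
    [[0,0,0.05],0],
    [[0,0,0],0],
    [[0,0,0],0],
    [[0,0,0],0],
    [[0,0,0],0],
    [[0,0,0],0],
    [[0,0,0],0],
    [[0,0,0],0],
  ],
)

```text
time: 21.8
ee_pos: [0.5225, 0.0948, 0.0653]
ee_rot: [0.0, 0.002, 1.0, 0.0]
force: [-1.8, -1.9, 6.5]
width: 0.0397
```

```bash
python3 d.py .522 .0948 .0653
```

```text
t 21.8 pos [0.5225 0.0948 0.0653] yang 89.81 tilt [ 0.  0. -1.] F [-1.8 -1.9  6.5] T [-0.57  0.45  0.04] w 0.0397 q [-0.73  0.35  0.52  2.05 -0.25  0.8   1.51]
tool delta cm [ 0.05 -0.    0.  ]
```

>>> step_arm(
  targets=[
    [[0,0,-0.02],0],
    [[0,0,0],0],
    [[0,0,0],0],
    [[0,0,0],0],
    [[0,0,0],0],
    [[0,0,0],0],
    [[0,0,-1],0],
    [[0,0,-2],0],
    [[0,0,-3],0],
    [[0,0,-3],0],
  ],
  grip=0.35,
)

```text
time: 23.05
ee_pos: [0.5222, 0.0946, 0.1567]
ee_rot: [0.0, 0.002, 1.0, -0.0]
force: [0.2, -0.2, 0.3]
width: 0.061
```

>>> step_arm(
  targets=[
    [[0,0,-4],0],
    [[0,0,-4],0],
    [[0,0,-2],0],
    [[0,-4,0],0],
    [[0,-5,0],0],
    [[0,-5,0],0],
    [[0,-5,0],0],
    [[0,-4,0],0],
    [[0,0,0],0],
    [[0,0,0],0],
  ],
)

```text
time: 24.3
ee_pos: [0.5215, -0.1348, 0.2555]
ee_rot: [0.0, 0.002, 1.0, 0.0]
force: [-0.4, -0.3, 0.9]
width: 0.0605
```

```bash
python3 d.py;  python3 - <<'E'
from plant import env;from h import *
o=[]
for n,(x,y) in(("side",(140,140)),("top",(150,170))):
    c=env.camera(n);np.savez(n+"5.npz",**c);im=c["color"][...,::-1]
    o.append(cv2.resize(im[y:y+210,x:x+260] if n=="side" else im[y:y+105,x:x+160],(None),fx=2.2 if n=="side" else 2.5,fy=2.2 if n=="side" else 2.5,interpolation=cv2.INTER_CUBIC))
H=max(i.shape[0] for i in o);cv2.imwrite("pics/p10.png",cv2.resize(np.hstack([np.pad(i,((0,H-i.shape[0]),(0,0),(0,0))) for i in o]),(796,382)))
E
```

```text
t 24.3 pos [ 0.5215 -0.1348  0.2555] yang 89.81 tilt [ 0.  0. -1.] F [-0.4 -0.3  0.9] T [0.03 0.01 0.03] w 0.0605 q [-0.54  0.15  0.76  1.84 -0.11  1.2   1.83]
```

View pics/p10.png

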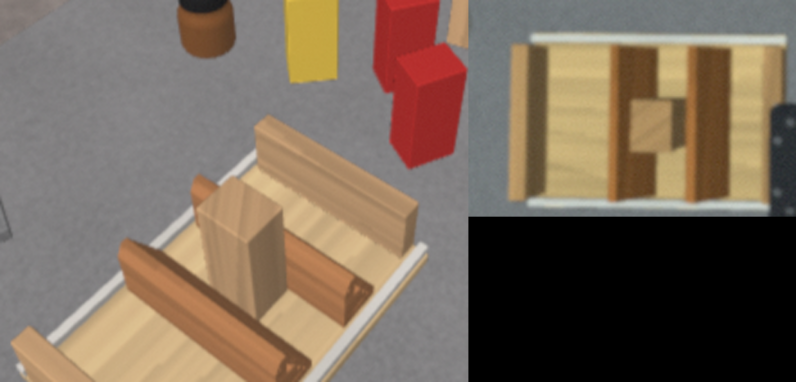

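The block stands upright between the dividers and the robot is clear. One numeric check of both slots from the top view.

```bash
python3 - <<'E'
from h import *
c=np.load("top5.npz");r1=list(range(198,215));r2=list(range(248,262))
for n,y,z,s,w in(("fence",-.006,.07,-1,4),("d1 foot",.034,.022,1,4),("d2 foot",.1148,.022,1,4)):
  for rows in(r1,r2):
    x=int(round(proj(c,(.52,y,z))[0]));p,sd,m=vedge(c,x-w,x+w,rows,s);r=np.mean(rows)
    print(n,ray(c,(np.polyval(p,r),r),z).round(4),round(sd,2),round(m,2))
E
```

```text
fence [ 0.572 -0.006  0.07 ] 0.29 1.0
fence [ 0.471  -0.0124  0.07  ] 0.02 1.0
d1 foot [0.5722 0.0326 0.022 ] 0.01 1.0
d1 foot [0.4648 0.034  0.022 ] 0.01 1.0
d2 foot [0.572  0.1128 0.022 ] 0.01 1.0
d2 foot [0.4643 0.1141 0.022 ] 0.01 1.0
```

```bash
python3 -c "
from plant import env;env.hand_in();print(env.sense()['time'])"
```

```text
the job is handed in; nothing more can be done
the job is handed in; nothing more can be done
```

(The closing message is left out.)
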